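Sort the counter goods into their trays

TASK

Tidy the counter before opening: of the things standing along the front of the worktop, sort the two biscuit cartons into the blue tray and the two jars into the white tray, one to each bay, and put the wooden hand stamp into the empty bay of the grey tray, beside the ink pad. Everything must end standing upright flat on its tray's floor; set things down rather than dropping them, knock nothing over, and leave the bell and the card terminal where they are.

Things in the scene. Friction and masses are not known exactly. Their poses are not given: they have to be found in the camera images.
- red_carton: small upright biscuit carton, dark red, 42 (x) x 62 (y) x 110 mm high, about 0.14 kg. Origin: centre of its underside; z up. Loose, nearer the robot than the trays (a like carton at the worktop's far edge is stock and stays).
- blue_carton: small upright biscuit carton, dark teal blue, same size and weight as the red one: 42 (x) x 62 (y) x 110 mm high. Origin: centre of its underside; z up. Loose, nearer the robot than the trays (a like carton at the worktop's far edge is stock and stays).
- jam_jar: round glass jar of red jam with a dark green lid, 86 mm high; body 60 mm across up to a height of 75 mm, lid 57 mm across; about 0.36 kg. Origin: centre of its underside; z up. Loose.
- honey_jar: round glass jar with yellowish content and a red lid, 100 mm high; body 60 mm across, lid 65 mm across between heights 88 and 99 mm; about 0.44 kg. Origin: centre of its underside; z up. Loose.
- stamp: wooden hand stamp standing on its foot, 82 mm high: foot 30 (x) x 38 (y) x 18 mm, above it a round turned handle 24 mm across that widens to a 28 mm knob between heights 44 and 82 mm; about 0.055 kg. Origin: centre of its underside; z up. Loose.
- blue_tray: blue open tray, 102 (x) x 200 (y) x 20 mm high, fixed; walls 5 mm thick, inner floor 5 mm above the worktop. Origin: centre of its underside, z up. A 5 mm cross wall at y = 0, 18 mm high, parts it into two bays of 92 (x) by 92.5 mm (y), centred at y = +0.049 and y = -0.049. For the cartons.
- white_tray: white open tray, 102 (x) x 200 (y) x 20 mm high, fixed; walls 5 mm thick, inner floor 5 mm above the worktop. Origin: centre of its underside, z up. A 5 mm cross wall at y = 0, 18 mm high, parts it into two bays of 92 (x) by 92.5 mm (y), centred at y = +0.049 and y = -0.049. For the jars.
- grey_tray: grey open tray, 102 (x) x 200 (y) x 20 mm high, fixed; walls 5 mm thick, inner floor 5 mm above the worktop. Origin: centre of its underside, z up. The negative-y bay is filled by a fixed green ink pad, top 23 mm above the worktop; the empty bay at positive y, 92 (x) by 72 mm (y), is centred at y = +0.059, behind an 18 mm high cross wall. For the stamp.
- bell: bystander: chrome service bell on a black foot, 80 mm across, 60 mm high. Origin: centre of its underside. Loose.
- terminal: bystander: grey card terminal lying flat, 172 (x) x 72 (y) x 38 mm. Origin: centre of its underside. Loose.
Not all that is in view belongs to the job. What is shaped like the honey_jar but orange or yellow is not meant. What is shaped like the jam_jar but orange is not meant.

How it is judged:
By the outcome, as a careful person would: the job done as asked, in the order asked, and still so for the second after the job is handed in, with the robot touching nothing.
It also fails if it takes over 104 s, if anything falls off the work surface, if the arm or the gripper's body presses on something with over 40 N, if the wrist force passes 120 N, or if a joint passes its speed limit or range.

ROBOT

A 7-joint arm with a two-finger parallel gripper is mounted at the origin on a cart in front of the work surface, level with it; the furniture and walls round the work are solid. World frame = base frame: x ahead of the robot, y to its left, z up, the work surface at z = 0. Lengths are in m, angles in rad, forces in N, time in s.
With the tool pointing down it reaches from about 0.35 to 0.9 m from the base axis. Payload 8.1 kg.
Tool frame: the origin (TCP) lies on the front face of the gripper's body, between the roots of the fingers; the fingertips stand 66 mm ahead of it and the grasp point (between the pads) lies 47 mm ahead of it (arm.finger_overhang is the distance from the TCP to the fingertips, in m); z points along the fingers, y is the line along which they close (so a half turn about z gives the same grasp; the last joint's range is limited). The gripper opens to 92 mm and grips with 3 to 60 N. Pads are 19 mm wide; open, the fingers measure 130 mm over their backs; the gripper's body (75 mm by 190 mm) begins 47 mm behind the grasp point.
Start: joints at [-1.223, 0.434, 0.025, 1.573, -0.012, 1.134, -0.075], TCP at [0.272, 0.563, 0.292] pointing down, gripper open.
Joint ranges: [-2.62, 2.62], [-0.44, 2.09], [-1.27, 1.32], [0.08, 2.57], [-1.32, 4.46], [0.12, 2], [-2.74, 2.74]. Speed limits (rad/s): [2.22, 2.22, 3.01, 3.01, 3.14, 3.14, 3.14].

INTERFACE

Orientations are given as a rotation vector (axis times angle).
In Python, from cell import readout, cams, workorder, spotter, arm gives the robot as it stands.
- The arm moves only by the tool step_hand, called in YAML: its name, and indented under it one key for each argument. Schema: {"type":"object","properties":{"increments":{"type":"array","items":{"type":"array","items":{"type":"array","items":{"type":"number"},"minItems":5,"maxItems":5},"minItems":1,"maxItems":10},"minItems":1,"maxItems":1},"force":{"type":"number"},"only":{"type":"string"},"quiet":{"type":"boolean"},"lines":{"type":"string"}},"required":["increments"],"additionalProperties":false}. increments is a list that holds a single list of rows (three levels of brackets), with 1 to 10 rows, each of 5 numbers: dx, dy, dz in shares of the most that a row can go, 1 being 50 mm, then a turn about the tool's z in shares of pi rad (1.0 is pi rad), then the opening from 0.0 (shut) to 1.0 (fully open); each row shifts and turns the commanded pose from where the row before left it, along the tool's axes as they then stand; what a row does not reach is not made up. A row lasts 1/10 s, in which the tool goes at most 0.05 m and 0.15 rad, less where a joint would pass 70% of its speed; a pose out of reach is approached as far as the arm can. The fingers move at their own pace and stop on an object; force is the grip in N (left out, the last holds). Time passes only in rows, so rows that do not move let the fingers close. The tool returns the time, the measured TCP pose, the force, the opening and the grip force at its end. only (a regular expression) keeps the lines of the reply that match it, lines (a string "A,B") keeps lines A to B, and quiet returns only ok. No shift or turn number may pass 1 either way. Input that does not fit is refused with a message, and nothing moves.
- readout.observe(): the state, without advancing time (a new reading comes with each control period).
- cams.get_image(name): name is "side" or "top" or "wrist"; returns a dict with "image" (480x640x3 uint8, blue, green, red), "fx", "fy", "cx", "cy" (pixels), "cam_to_world" (4x4, takes a point from camera to world coordinates); the wrist camera has in their place "mount" (4x4, takes a point from camera to tool coordinates, whose origin is the TCP and whose axes are the flange's). Camera axes: x right, y down, z forward; pixel columns grow to the right and rows downward; lengths in m; the calibration is good to about 2 mm. A picture is of the moment at which its call begins: read the wrist's pose just before it. There is no depth.
- workorder.sign_off(): hands the job in; it is judged then, once.
Trained networks look in a picture, given as the dict that the camera call returned (one of the last four; its "shot" number tells which), for a name from the list of things; names that differ only in an ending like _2 or _b are one class to them, and where a whole thing is asked for, a point or a joint stands for the part that bears it (a point fixed in the world has none). Each returns a list of dicts, best first, with "score" (0 to 1); they miss things now and then, are a little off and sometimes report something else, mostly with a low value. They report only what shows in the picture. A call takes as long as a camera call. They do not tell look-alikes from the thing itself.
- spotter.boxes_of(picture, name): "centre" ([x, y, z] in m, in the coordinates of the camera as it stood for that picture, good to about 4 mm: the middle of the surface that is visible of it).
The state is a dict: "clock": time; "joints": joint angles; "dq": joint speeds; "joint_efforts": joint torques, N m; "position": TCP position; "ee_rot": TCP orientation; "force": force on the tool from outside, world axes, zero at the start; "ft_torque": the same for the moment, N m; "width": opening from 0.0 (shut) to 1.0 (fully open); "gripper_force": force on a finger pad.
Only numpy, scipy, OpenCV 4.12 (cv2) and the standard library are available. Lean on these libraries where they do the work, as an engineer would, in place of code of your own. Each camera call takes 0.05 s, during which the arm holds its last target. There are 200 camera calls.

## Working session

There is one attempt and no reset: what is moved stays moved. The work goes in short steps, Python scripts to look and compute and a tool call to move; the robot and the scene stay as the last step left them, time stands still between calls to the robot, and variables do not carry over. Pictures are saved under pics/ and viewed, at most 17 in all, crops included, and the job is handed in when it is done.

```bash
ls; mkdir -p pics
```

Create h.py:
```python
import numpy as np,cv2
from scipy.spatial.transform import Rotation as R
from cell import readout,cams,workorder,spotter,arm
def pose():
    s=readout.observe();T=np.eye(4);T[:3,:3]=R.from_rotvec(s["ee_rot"]).as_matrix();T[:3,3]=s["position"];return T
def shot(n):
    T=pose();p=cams.get_image(n)
    p["M"]=T@np.array(p["mount"]) if n=="wrist" else np.array(p["cam_to_world"]);return p
def find(p,name):
    return [(round(d["score"],2),(p["M"]@np.r_[d["centre"],1])[:3].round(3).tolist(),px(p,d["centre"])) for d in spotter.boxes_of(p,name)]
def px(p,c): return [int(p["fx"]*c[0]/c[2]+p["cx"]),int(p["fy"]*c[1]/c[2]+p["cy"])]
def ray(p,u,v,z):
    d=p["M"][:3,:3]@np.array([(u-p["cx"])/p["fx"],(v-p["cy"])/p["fy"],1]);o=p["M"][:3,3]
    return (o+d*(z-o[2])/d[2]).round(4)
```

Run:
```python
from h import *
s=readout.observe();print(s["clock"],s["position"],s["ee_rot"],s["width"],s["force"]);print(pose().round(3))
for c in ("top","side"):
    p=shot(c);cv2.imwrite(f"pics/{c}0.png",p["image"]);print(c,p["M"].round(3).tolist())
    for n in "red_carton blue_carton jam_jar honey_jar stamp blue_tray white_tray grey_tray bell terminal".split(): print(n,find(p,n))
```

```text
pics
0.0 [0.27215619 0.56216957 0.29144691] [-7.02159643e-01 -3.06191200e+00  2.46081820e-03] 0.9998989151920636 [ 0.30745667 -0.07513163 -0.96203704]
[[-0.9    0.436 -0.001  0.272]
 [ 0.436  0.9   -0.001  0.562]
 [-0.    -0.002 -1.     0.291]
 [ 0.     0.     0.     1.   ]]
top [[-0.026, -0.98, 0.197, 0.351], [-1.0, 0.025, -0.009, 0.056], [0.004, -0.197, -0.98, 1.182], [0.0, 0.0, 0.0, 1.0]]
red_carton [(0.83, [0.459, 0.012, 0.114], [342, 289]), (0.54, [0.577, -0.297, 0.006], [462, 243]), (0.42, [0.434, -0.141, 0.113], [412, 298])]
blue_carton [(0.77, [0.435, -0.144, 0.112], [412, 297])]
jam_jar [(0.81, [0.427, 0.129, 0.091], [291, 305]), (0.69, [0.344, 0.057, 0.085], [323, 342])]
honey_jar [(0.85, [0.386, 0.258, 0.099], [233, 325]), (0.75, [0.36, 0.362, 0.098], [185, 338]), (0.74, [0.326, 0.15, 0.099], [281, 351])]
stamp [(0.75, [0.388, -0.265, 0.06], [462, 319])]
blue_tray [(0.64, [0.575, -0.294, 0.007], [461, 244])]
white_tray [(0.75, [0.621, 0.007, 0.008], [341, 229]), (0.39, [0.457, 0.008, 0.116], [344, 289])]
grey_tray [(0.71, [0.576, 0.269, 0.022], [235, 248])]
bell [(0.61, [0
[... 262 characters left out ...]
532, 0.713], [0.0, 0.0, 0.0, 1.0]]
red_carton [(0.88, [0.459, -0.005, 0.079], [275, 246])]
blue_carton [(0.87, [0.427, -0.17, 0.071], [267, 290])]
jam_jar [(0.83, [0.342, 0.035, 0.056], [227, 250]), (0.61, [0.421, 0.115, 0.072], [256, 226])]
honey_jar [(0.92, [0.385, 0.244, 0.067], [242, 207]), (0.85, [0.322, 0.138, 0.087], [218, 220]), (0.63, [0.351, 0.349, 0.094], [228, 184])]
stamp [(0.77, [0.389, -0.282, 0.035], [253, 340]), (0.37, [0.577, -0.331, 0.006], [349, 357])]
blue_tray [(0.65, [0.783, 0.04, 0.026], [394, 244])]
white_tray [(0.96, [0.618, -0.004, 0.004], [337, 266])]
grey_tray [(0.81, [0.574, 0.247, 0.023], [306, 215])]
bell []
terminal [(0.68, [0.787, 0.043, 0.029], [395, 243])]
```

View pics/top0.png

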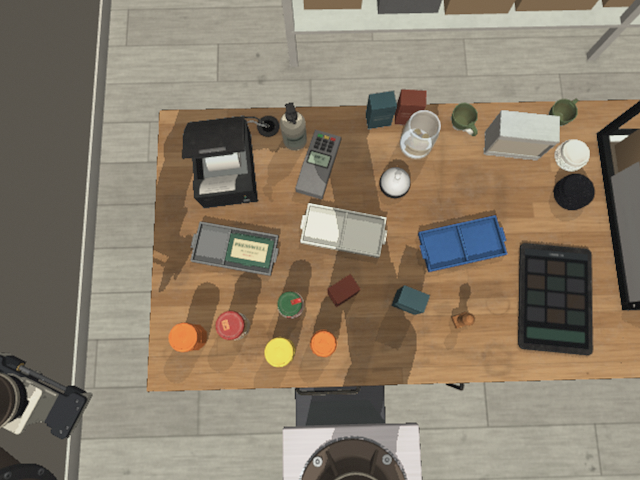

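View pics/side0.png

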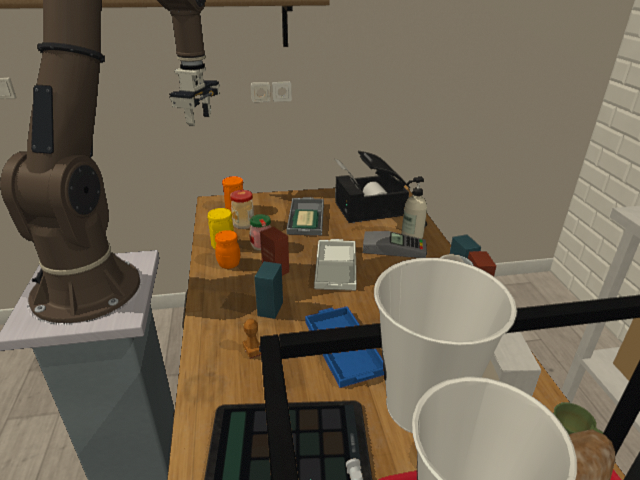

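Run:
```python
import cv2
a=cv2.imread("pics/top0.png")
c=cv2.resize(a[200:340,300:510],None,fx=3.8,fy=3.8,interpolation=cv2.INTER_CUBIC)
cv2.imwrite("pics/crop0.png",c)
c=cv2.resize(a[195:370,165:385],None,fx=3.4,fy=3.4,interpolation=cv2.INTER_CUBIC)
cv2.imwrite("pics/crop1.png",c)
```

```text
(no output)
```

View pics/crop0.png

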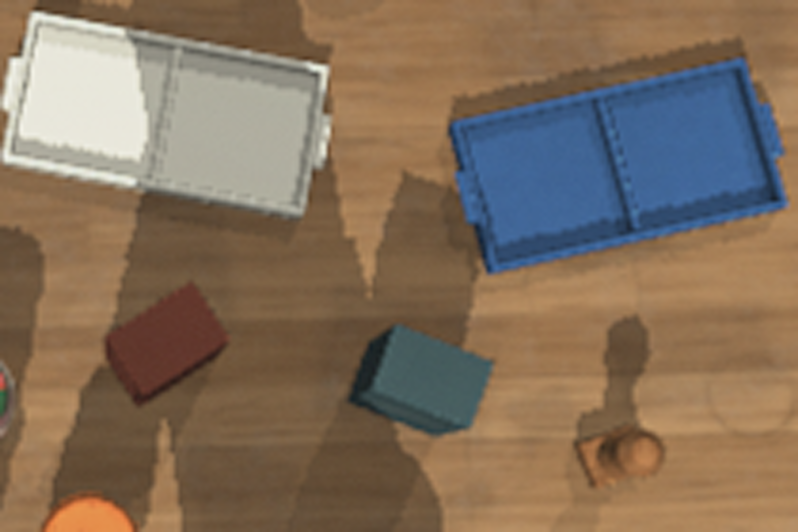

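View pics/crop1.png

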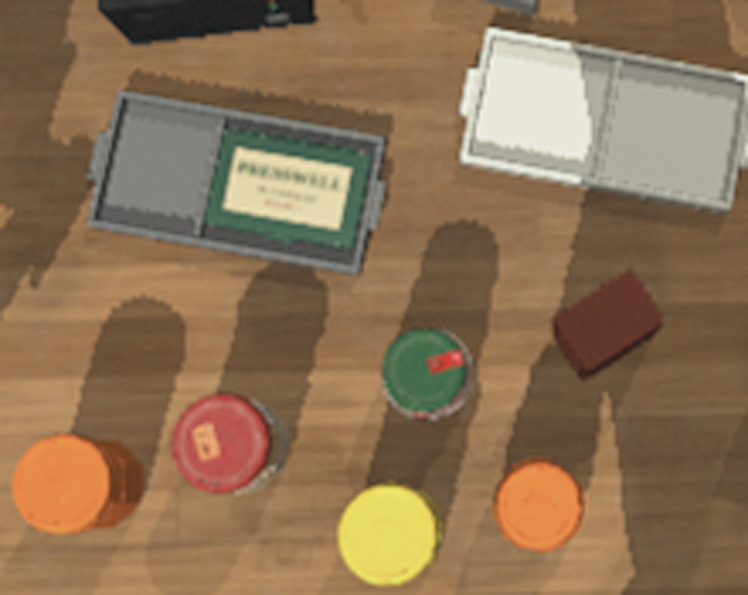

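Run:
```python
from h import *
p=shot("top")
def C0(u,v,z): return ray(p,300+u/3.8,200+v/3.8,z)[:2]
def C1(u,v,z): return ray(p,165+u/3.4,195+v/3.4,z)[:2]
def rect(n,f,pts,z):
    P=np.array([f(u,v,z) for u,v in pts])
    print(n,P.mean(0).round(4),[(np.linalg.norm(P[i]-P[i-1]).round(4),round(np.degrees(np.arctan2(*(P[i]-P[i-1])[::-1])),1)) for i in range(4)])
rect("red",C0,[(192,283),(227,342),(147,393),(112,335)],.11)
rect("blue",C0,[(398,325),(492,362),(465,430),(375,390)],.11)
rect("btray",C0,[(450,123),(745,58),(787,205),(490,272)],.02)
rect("wtray",C0,[(35,12),(328,65),(302,217),(3,162)],.02)
rect("gtray",C1,[(120,93),(385,136),(360,272),(90,226)],.02)
print("honey",C1(221,443,.1),"jam",C1(426,371,.086),"stamp",C0(640,452,.072),"foot",C0(578,442,.018),C0(598,487,.018),C0(607,430,.018))
print("lookalikes",C1(387,535,.1),C1(538,505,.086),C1(64,483,.1))
```

```text
red [0.4596 0.0075] [(np.float64(0.0566), np.float64(-58.4)), (np.float64(0.0404), np.float64(-151.3)), (np.float64(0.0559), np.float64(120.9)), (np.float64(0.0397), np.float64(29.6))]
blue [ 0.4331 -0.146 ] [(np.float64(0.0408), np.float64(-22.6)), (np.float64(0.0587), np.float64(-113.2)), (np.float64(0.0433), np.float64(154.7)), (np.float64(0.0568), np.float64(64.3))]
btray [ 0.5748 -0.2926] [(np.float64(0.1006), np.float64(11.2)), (np.float64(0.2011), np.float64(-78.8)), (np.float64(0.1004), np.float64(-169.8)), (np.float64(0.1994), np.float64(101.2))]
wtray [6.159e-01 3.000e-04] [(np.float64(0.1031), np.float64(-12.7)), (np.float64(0.1963), np.float64(-102.0)), (np.float64(0.1033), np.float64(167.7)), (np.float64(0.1971), np.float64(77.9))]
gtray [0.576  0.2696] [(np.float64(0.1), np.float64(-11.0)), (np.float64(0.1972), np.float64(-100.8)), (np.float64(0.1011), np.float64(169.5)), (np.float64(0.1979), np.float64(78.8))]
honey [0.3864 0.2644] jam [0.4308 0.1309] stamp [ 0.3876 -0.2755] foot [ 0.3966 -0.2529] [ 0.3683 -0.2633] [ 0.4037 -0.2718]
lookalikes [0.325  0.1563] [0.3413 0.0583] [0.3634 0.366 ]
```

Create go.py:
```python
import sys
from h import *
def go(x,y,z,psi):
    T=pose();d=T[:3,:3].T@(np.array([x,y,z+.047])-T[:3,3])
    cur=np.degrees(np.arctan2(T[1,1],T[0,1]));t=(cur-psi+90)%180-90
    s=readout.observe()
    print("clock",s["clock"],"grasp pt",(T[:3,3]-[0,0,.047]).round(4),"psi",cur.round(1),"w",round(s["width"]*.092,4),"F",s["gripper_force"])
    print("tool d (first)",d.round(4),"then turn",np.radians(t).round(3))
if __name__=="__main__": go(*map(float,sys.argv[1:5]))
```

```bash
python3 go.py .4596 .0075 .20 29.6
```

```text
clock 1.15 grasp pt [0.2724 0.5626 0.2453] psi 64.2 w 0.0921 F 0.0
tool d (first) [-0.4104 -0.418   0.0452] then turn 0.603
```

Units first: shifts go in shares of 50 mm and turns go in shares of pi rad. So -0.03 m is -0.6.

step_hand:
  increments:
    - [[-0.6, -0.6, 0, 0, 1], [-0.6, -0.6, 0, 0, 1], [-0.6, -0.6, 0, 0, 1], [-0.6, -0.6, 0, 0, 1], [-0.6, -0.6, 0, 0, 1], [-0.6, -0.6, 0, 0, 1], [-0.6, -0.6, 0, 0, 1], [-0.6, -0.6, 0, 0, 1], [-0.6, -0.6, 0, 0, 1], [-0.6, -0.6, 0, 0, 1]]
  force: 30

```text
clock: 2.15
position: [0.412, 0.1601, 0.2926]
ee_rot: [0.702, 3.062, 0.001]
force: [1.2, -0.6, -0.0]
width: 0.997
gripper_force: 0.0
```

step_hand:
  increments:
    - [[-0.6, -0.6, 0.2, 0, 1], [-0.6, -0.6, 0.3, 0, 1], [-0.6, -0.6, 0.4, 0, 1], [-0.4, -0.56, 0, 0, 1], [0, 0, 0, 0.0477, 1], [0, 0, 0, 0.0477, 1], [0, 0, 0, 0.0477, 1], [0, 0, 0, 0.0477, 1], [0, 0, 0, 0, 1], [0, 0, 0, 0, 1]]

```text
clock: 3.15
position: [0.4592, 0.0078, 0.2473]
ee_rot: [1.569, 2.721, 0.0]
force: [-0.0, -0.6, 0.6]
width: 1.001
gripper_force: 0.0
```

```bash
python3 go.py .4596 .0075 .20 29.6
```

Run:
```python
from h import *
p=shot("wrist");cv2.imwrite("pics/w1.png",p["image"]);print(find(p,"red_carton"))
T=pose();M=np.linalg.inv(p["M"])
for z in (.11,):
  a=np.radians(29.6)
  for sx,sy in((1,1),(1,-1),(-1,-1),(-1,1)):
    q=M@[.4596+np.cos(a)*.021*sx-np.sin(a)*.031*sy,.0075+np.sin(a)*.021*sx+np.cos(a)*.031*sy,z,1];print(px(p,q))
```

```text
clock 3.15 grasp pt [0.4592 0.0078 0.2003] psi 30.1 w 0.0921 F 0.0
tool d (first) [-0.0004  0.0002  0.0003] then turn 0.008
[(0.72, [0.456, 0.019, 0.111], [314, 233])]
[345, 204]
[341, 293]
[280, 292]
[278, 203]
```

View pics/w1.png

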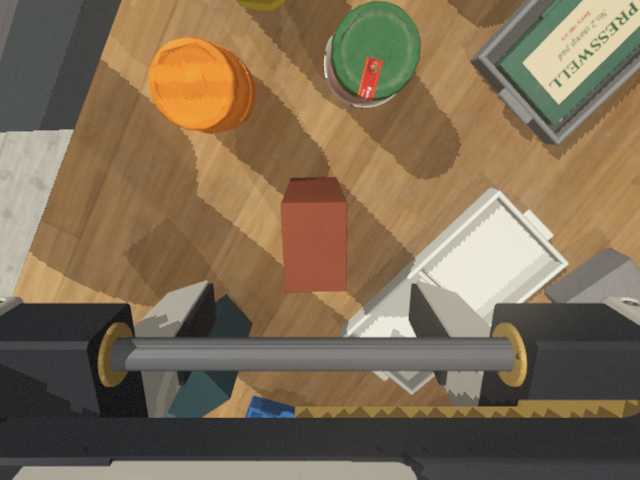

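The wrist view shows the red carton's top at pixels (282–346, 203–290), matching my prediction, so I'll grasp it.

step_hand:
  increments:
    - [[0, 0, 0.7, 0, 1], [0, 0, 0.7, 0, 1], [0, 0, 0.7, 0, 1], [0, 0, 0.46, 0, 1], [0, 0, 0, 0, 1], [0, 0, 0, 0, 0.3], [0, 0, 0, 0, 0.3], [0, 0, 0, 0, 0.3], [0, 0, 0, 0, 0.3], [0, 0, 0, 0, 0.3]]
  force: 25

```text
clock: 4.25
position: [0.4595, 0.0078, 0.1198]
ee_rot: [1.575, 2.717, 0.001]
force: [-0.9, 0.1, 1.2]
width: 0.614
gripper_force: 0.0
```

Run:
```python
import numpy as np
for n,c,a,o in(("btray",(.5748,-.2926),11.2,.049),("wtray",(.616,.0003),-12.2,.049),("gtray",(.576,.2696),-11,.059)):
  a=np.radians(a)
  for s in(1,-1): print(n,s,np.round([c[0]-s*o*np.sin(a),c[1]+s*o*np.cos(a)],4))
```

```text
btray 1 [ 0.5653 -0.2445]
btray -1 [ 0.5843 -0.3407]
wtray 1 [0.6264 0.0482]
wtray -1 [ 0.6056 -0.0476]
gtray 1 [0.5873 0.3275]
gtray -1 [0.5647 0.2117]
```

Scaled: -0.035 m is -0.7, -0.03 m is -0.6.

step_hand:
  increments:
    - [[0, 0, 0, 0, 0.2], [0, 0, 0, 0, 0.2], [0, 0, 0, 0, 0.2], [0, 0, 0, 0, 0.2], [0, 0, -0.4, 0, 0.2], [0, 0, -0.6, 0, 0.2], [0, 0, -0.7, 0, 0.2], [0, 0, -0.7, 0, 0.2], [0, 0, -0.6, 0, 0.2], [0, 0, 0, 0, 0.2]]

```text
clock: 5.25
position: [0.4608, 0.0076, 0.2724]
ee_rot: [1.574, 2.714, 0.006]
force: [0.5, 0.3, -1.4]
width: 0.457
gripper_force: 24.9
```

```bash
python3 go.py .5843 -.3407 .222 11.2
```

```text
clock 5.25 grasp pt [0.4608 0.0076 0.2254] psi 29.8 w 0.0421 F 24.93769347667694
tool d (first) [-0.3636 -0.0658  0.0036] then turn 0.324
```

Scaled: -0.04 m is -0.8, -0.024 m is -0.48.

step_hand:
  increments:
    - [[-0.4, -0.08, 0, 0, 0.2], [-0.8, -0.14, 0, 0, 0.2], [-0.8, -0.14, 0, 0, 0.2], [-0.8, -0.14, 0, 0, 0.2], [-0.8, -0.14, 0, 0, 0.2], [-0.8, -0.14, 0, 0, 0.2], [-0.8, -0.14, 0, 0, 0.2], [-0.8, -0.14, 0, 0, 0.2], [-0.8, -0.14, 0, 0, 0.2], [-0.48, -0.12, 0, 0, 0.2]]

```text
clock: 6.25
position: [0.5824, -0.344, 0.267]
ee_rot: [-1.578, -2.715, 0.002]
force: [-0.3, -0.2, -1.5]
width: 0.455
gripper_force: 24.9
```

step_hand:
  increments:
    - [[0, 0, 0, 0.0318, 0.2], [0, 0, 0, 0.0395, 0.2], [0, 0, 0, 0.0318, 0.2], [0, 0, 0, 0, 0.2], [0, 0, 0, 0, 0.2]]

```text
clock: 6.75
position: [0.5824, -0.3407, 0.2679]
ee_rot: [-1.989, -2.43, 0.001]
force: [-0.6, 0.9, -2.0]
width: 0.456
gripper_force: 24.9
```

```bash
python3 go.py .5843 -.3407 .077 11.2
```

Run:
```python
from h import *
p=shot("wrist");cv2.imwrite("pics/w2.png",p["image"])
```

```text
clock 6.75 grasp pt [ 0.5824 -0.3407  0.2209] psi 11.4 w 0.0419 F 24.937628209590912
tool d (first) [-0.0005  0.0021  0.1439] then turn 0.004
```

View pics/w2.png

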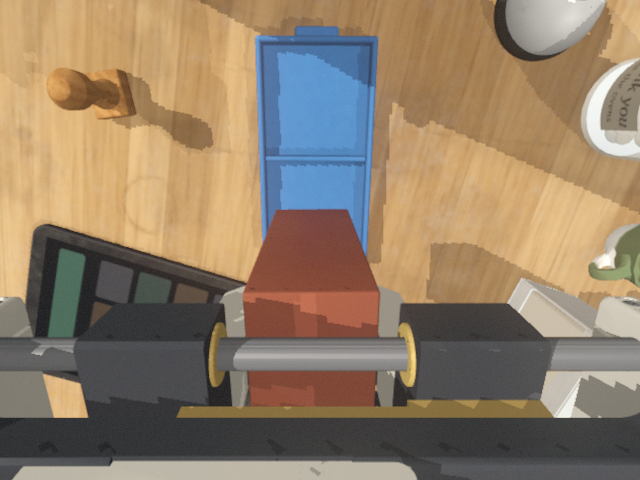

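Scaled: 0.03 m is 0.6, 0.005 m is 0.1.

step_hand:
  increments:
    - [[0, 0.04, 0.4, 0, 0.2], [0, 0, 0.6, 0, 0.2], [0, 0, 0.6, 0, 0.2], [0, 0, 0.5, 0, 0.2], [0, 0, 0.3, 0, 0.2], [0, 0, 0.2, 0, 0.2], [0, 0, 0.1, 0, 0.2], [0, 0, 0.06, 0, 0.2], [0, 0, 0.04, 0, 0.2], [0, 0, 0, 0, 0.2]]

```text
clock: 7.8
position: [0.585, -0.3408, 0.1298]
ee_rot: [1.993, 2.428, 0.0]
force: [-0.5, -0.3, -2.1]
width: 0.46
gripper_force: 24.9
```

```bash
python3 go.py .5843 -.3407 .0778 11.2
```

```text
clock 7.8 grasp pt [ 0.585  -0.3408  0.0828] psi 11.2 w 0.0423 F 24.937460124492645
tool d (first) [ 0.0002 -0.0007  0.005 ] then turn 0.001
```

Scaled: 0.002 m is 0.04, 0.001 m is 0.02.

step_hand:
  increments:
    - [[0, 0, 0.04, 0, 0.2], [0, 0, 0.02, 0, 0.2], [0, 0, 0.02, 0, 0.2], [0, 0, 0.02, 0, 0.2], [0, 0, 0, 0, 0.2]]

```text
clock: 8.3
position: [0.5848, -0.3406, 0.1245]
ee_rot: [1.993, 2.428, 0.0]
force: [-1.2, 0.9, 2.6]
width: 0.456
gripper_force: 24.9
```

```bash
python3 go.py .5843 -.3407 .0778 11.2
```

```text
clock 8.3 grasp pt [ 0.5848 -0.3406  0.0775] psi 11.2 w 0.042 F 24.934631288051605
tool d (first) [-0.     -0.0005 -0.0003] then turn 0.001
```

Scaled: -0.04 m is -0.8, -0.03 m is -0.6.

step_hand:
  increments:
    - [[0, 0, 0, 0, 0.7], [0, 0, 0, 0, 0.7], [0, 0, 0, 0, 0.7], [0, 0, 0, 0, 0.7], [0, 0, -0.6, 0, 0.7], [0, 0, -0.8, 0, 1], [0, 0, -0.8, 0, 1], [0, 0, -0.6, 0, 1]]

```text
clock: 9.1
position: [0.5849, -0.3411, 0.2669]
ee_rot: [1.993, 2.426, 0.0]
force: [1.6, -0.2, 0.2]
width: 0.912
gripper_force: 0.0
```

```bash
python3 go.py .4331 -.146 .2 -24.2
```

```text
clock 9.1 grasp pt [ 0.5849 -0.3411  0.2199] psi 11.2 w 0.0839 F 0.0
tool d (first) [ 0.2209 -0.111   0.0194] then turn 0.618
```

Scaled: 0.037 m is 0.74, 0.036 m is 0.72, 0.15 rad / 3.1416 = 0.0477.

step_hand:
  increments:
    - [[0.74, -0.37, 0, 0, 1], [0.74, -0.37, 0, 0, 1], [0.74, -0.37, 0, 0, 1], [0.74, -0.37, 0, 0, 1], [0.74, -0.37, 0.2, 0, 1], [0.72, -0.37, 0.2, 0, 1], [0, 0, 0, 0.0477, 1], [0, 0, 0, 0.0477, 1], [0, 0, 0, 0.0477, 1], [0, 0, 0, 0.0477, 1]]

```text
clock: 10.1
position: [0.4328, -0.1454, 0.2444]
ee_rot: [2.627, 1.722, 0.001]
force: [-0.2, -0.5, -0.4]
width: 0.997
gripper_force: 0.0
```

step_hand:
  increments:
    - [[0, 0, 0, 0.0057, 1], [0, 0, 0, 0, 1]]

```text
clock: 10.3
position: [0.4328, -0.1455, 0.2443]
ee_rot: [2.635, 1.711, 0.0]
force: [0.1, -0.2, -0.6]
width: 1.0
gripper_force: 0.0
```

```bash
python3 go.py .4331 -.146 .2 -24.2
```

Run:
```python
from h import *
p=shot("wrist");cv2.imwrite("pics/w3.png",p["image"]);print(find(p,"blue_carton"))
M=np.linalg.inv(p["M"]);a=np.radians(-24.2)
for sx,sy in((1,1),(1,-1),(-1,-1),(-1,1)):
    q=M@[.4331+np.cos(a)*.021*sx-np.sin(a)*.031*sy,-.146+np.sin(a)*.021*sx+np.cos(a)*.031*sy,.11,1];print(px(p,q))
```

```text
clock 10.3 grasp pt [ 0.4328 -0.1455  0.1973] psi -24.0 w 0.092 F 0.0
tool d (first) [-0.0004  0.0005 -0.0027] then turn 0.004
[(0.58, [0.437, -0.135, 0.107], [309, 233])]
[345, 205]
[342, 295]
[280, 295]
[278, 205]
```

View pics/w3.png

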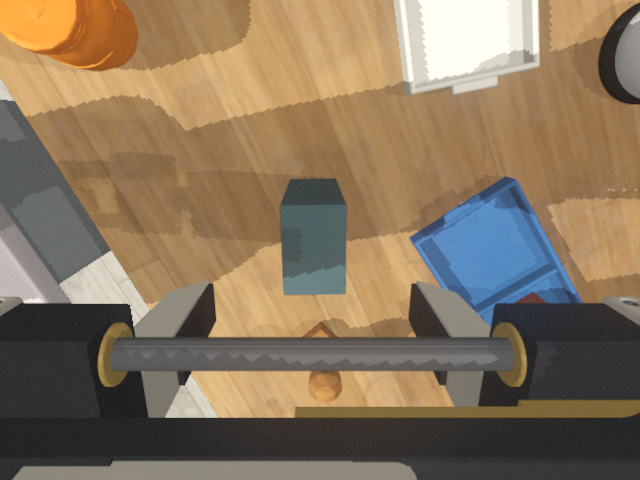

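The blue carton's top face spans pixels (281–346, 206–294), as predicted and well aligned.

Scaled: 0.035 m is 0.7, 0.02 m is 0.4.

step_hand:
  increments:
    - [[0, 0, 0.7, 0, 1], [0, 0, 0.7, 0, 1], [0, 0, 0.7, 0, 0.8], [0, 0, 0.4, 0, 0.6], [0, 0, 0, 0, 0.2], [0, 0, 0, 0, 0.2], [0, 0, 0, 0, 0.2], [0, 0, 0, 0, 0.2], [0, 0, 0, 0, 0.2], [0, 0, 0, 0, 0.2]]
  force: 25

```text
clock: 11.4
position: [0.4335, -0.1455, 0.1201]
ee_rot: [2.636, 1.707, 0.003]
force: [0.2, 0.5, 7.8]
width: 0.458
gripper_force: 24.9
```

```bash
python3 go.py .4331 -.146 .2 -24.2
```

```text
clock 11.4 grasp pt [ 0.4335 -0.1455  0.0731] psi -24.2 w 0.0422 F 24.87625390291214
tool d (first) [-5.000e-04  1.000e-04 -1.269e-01] then turn 0.001
```

step_hand:
  increments:
    - [[0, 0, 0, 0, 0.2], [0, 0, -0.4, 0, 0.2], [0, 0, -0.6, 0, 0.2], [0, 0, -0.7, 0, 0.2], [0, 0, -0.7, 0, 0.2], [0, 0, -0.6, 0, 0.2], [0, 0, 0, 0, 0.2]]

```text
clock: 12.1
position: [0.4344, -0.1461, 0.2727]
ee_rot: [2.635, 1.705, 0.009]
force: [-0.3, 0.3, -1.5]
width: 0.458
gripper_force: 24.9
```

```bash
python3 go.py .5653 -.2445 .222 11.2
```

```text
clock 12.1 grasp pt [ 0.4344 -0.1461  0.2257] psi -24.2 w 0.0421 F 24.874970018863678
tool d (first) [-0.0361  0.1597  0.0045] then turn -0.617
```

Scaled: 0.035 m is 0.7, 0.03 m is 0.6, -0.167 rad / 3.1416 = -0.0532.

step_hand:
  increments:
    - [[-0.12, 0.5, 0, 0, 0.2], [-0.16, 0.7, 0, 0, 0.2], [-0.16, 0.7, 0, 0, 0.2], [-0.16, 0.7, 0, 0, 0.2], [-0.12, 0.6, 0, 0, 0.2], [0, 0, 0, -0.0477, 0.2], [0, 0, 0, -0.0477, 0.2], [0, 0, 0, -0.0477, 0.2], [0, 0, 0, -0.0532, 0.2], [0, 0, 0, 0, 0.2]]

```text
clock: 13.1
position: [0.5636, -0.2438, 0.2685]
ee_rot: [-2.012, -2.411, -0.0]
force: [-0.5, 0.2, -1.6]
width: 0.458
gripper_force: 24.9
```

step_hand:
  increments:
    - [[0, 0, 0.6, 0, 0.2]]

```text
clock: 13.2
position: [0.5656, -0.245, 0.2417]
ee_rot: [2.017, 2.401, 0.004]
force: [0.3, -0.1, -2.0]
width: 0.458
gripper_force: 24.9
```

```bash
python3 go.py .5653 -.2445 .0781 11.2
```

```text
clock 13.2 grasp pt [ 0.5656 -0.245   0.1947] psi 9.9 w 0.0422 F 24.875112175941467
tool d (first) [ 0.0008 -0.0009  0.1166] then turn -0.022
```

Scaled: 0.03 m is 0.6, 0.025 m is 0.5, -0.022 rad / 3.1416 = -0.007.

step_hand:
  increments:
    - [[0, 0, 0.6, -0.007, 0.2], [0, 0, 0.6, 0, 0.2], [0, 0, 0.5, 0, 0.2], [0, 0, 0.3, 0, 0.2], [0, 0, 0.14, 0, 0.2], [0, 0, 0.06, 0, 0.2], [0, 0, 0.04, 0, 0.2], [0, 0, 0, 0, 0.2]]

```text
clock: 14.0
position: [0.5645, -0.2441, 0.128]
ee_rot: [1.988, 2.431, 0.001]
force: [0.1, 0.7, -0.7]
width: 0.455
gripper_force: 24.9
```

```bash
python3 go.py .5653 -.2445 .0781 11.2
```

```text
clock 14.0 grasp pt [ 0.5645 -0.2441  0.081 ] psi 11.4 w 0.0419 F 24.874687492847443
tool d (first) [-0.0006  0.0007  0.0029] then turn 0.004
```

Scaled: 0.001 m is 0.02.

step_hand:
  increments:
    - [[0, 0, 0.02, 0, 0.2], [0, 0, 0.02, 0, 0.2], [0, 0, 0.02, 0, 0.2], [0, 0, 0, 0, 0.2]]

```text
clock: 14.4
position: [0.5644, -0.244, 0.1251]
ee_rot: [1.988, 2.431, 0.001]
force: [-0.5, 1.0, 5.0]
width: 0.458
gripper_force: 24.9
```

```bash
python3 go.py .5653 -.2445 .0781 11.2
```

```text
clock 14.4 grasp pt [ 0.5644 -0.244   0.0781] psi 11.5 w 0.0422 F 24.911256730556488
tool d (first) [-0.0006  0.0007 -0.    ] then turn 0.004
```

Scaled: -0.04 m is -0.8, -0.03 m is -0.6.

step_hand:
  increments:
    - [[0, 0, 0, 0, 0.7], [0, 0, 0, 0, 0.7], [0, 0, 0, 0, 0.7], [0, 0, 0, 0, 0.7], [0, 0, -0.6, 0, 0.7], [0, 0, -0.8, 0, 1], [0, 0, -0.8, 0, 1], [0, 0, -0.4, 0, 1]]

```text
clock: 15.2
position: [0.5648, -0.2447, 0.2577]
ee_rot: [1.987, 2.429, 0.002]
force: [-0.6, 0.4, 0.1]
width: 0.912
gripper_force: 0.0
```

```bash
python3 go.py .4308 .1309 .2 -60
```

```text
clock 15.2 grasp pt [ 0.5648 -0.2447  0.2107] psi 11.4 w 0.0839 F 0.0
tool d (first) [ 0.3947 -0.057   0.0096] then turn 1.247
```

Scaled: 0.04 m is 0.8, 0.035 m is 0.7.

step_hand:
  increments:
    - [[0.8, -0.12, 0, 0, 1], [0.8, -0.12, 0, 0, 1], [0.8, -0.12, 0, 0, 1], [0.8, -0.12, 0, 0, 1], [0.8, -0.12, 0, 0, 1], [0.8, -0.12, 0, 0, 1], [0.8, -0.12, 0, 0, 1], [0.8, -0.12, 0, 0, 1], [0.8, -0.1, 0, 0, 1], [0.7, -0.08, 0, 0, 1]]

```text
clock: 16.2
position: [0.4288, 0.1338, 0.2544]
ee_rot: [-1.988, -2.433, -0.001]
force: [1.3, 0.6, 0.1]
width: 0.999
gripper_force: 0.0
```

step_hand:
  increments:
    - [[0, 0, 0, 0.0477, 1], [0, 0, 0, 0.0477, 1], [0, 0, 0, 0.0477, 1], [0, 0, 0, 0.0477, 1], [0, 0, 0, 0.0477, 1], [0, 0, 0, 0.0477, 1], [0, 0, 0, 0.0477, 1], [0, 0, 0, 0.0477, 1], [0, 0, 0, 0.015, 1], [0, 0, 0, 0, 1]]

```text
clock: 17.2
position: [0.4297, 0.132, 0.2542]
ee_rot: [-3.035, -0.812, -0.0]
force: [-0.2, 1.3, -0.2]
width: 1.001
gripper_force: 0.0
```

```bash
python3 go.py .4308 .1309 .2 -60
```

Run:
```python
from h import *
p=shot("wrist");cv2.imwrite("pics/w4.png",p["image"]);print(find(p,"jam_jar"),find(p,"honey_jar"))
M=np.linalg.inv(p["M"])
print(px(p,M@[.4308,.1309,.086,1]),px(p,M@[.3864,.2644,.1,1]))
```

```text
clock 17.2 grasp pt [0.4297 0.132  0.2072] psi -60.0 w 0.092 F 0.0
tool d (first) [0.0005 0.0015 0.0072] then turn -0.001
[(0.65, [0.433, 0.138, 0.088], [306, 229]), (0.62, [0.355, 0.064, 0.057], [335, 332])] [(0.92, [0.393, 0.261, 0.099], [119, 195]), (0.65, [0.382, 0.343, 0.055], [40, 145]), (0.6, [0.351, 0.157, 0.073], [236, 296])]
[313, 236] [109, 202]
```

View pics/w4.png

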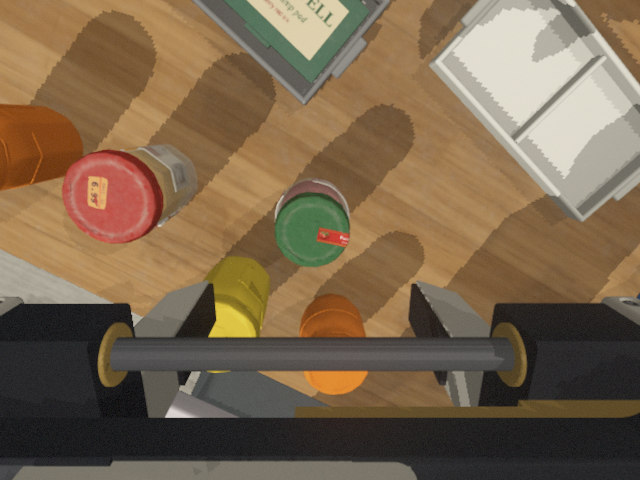

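Scaled: 0.035 m is 0.7, 0.033 m is 0.66.

step_hand:
  increments:
    - [[0.06, 0.02, 0.6, 0, 1], [0, 0, 0.7, 0, 1], [0, 0, 0.7, 0, 1], [0, 0, 0.66, 0, 1], [0, 0, 0.36, 0, 1], [0, 0, 0, 0, 0.3], [0, 0, 0, 0, 0.3], [0, 0, 0, 0, 0.3], [0, 0, 0, 0, 0.3], [0, 0, 0, 0, 0.3]]
  force: 25

```text
clock: 18.35
position: [0.4333, 0.1331, 0.1041]
ee_rot: [-3.033, -0.814, -0.003]
force: [-1.1, 0.7, 8.6]
width: 0.642
gripper_force: 25.0
```

```bash
python3 go.py .4308 .1309 .2 -60
```

```text
clock 18.35 grasp pt [0.4333 0.1331 0.0571] psi -60.0 w 0.0591 F 25.00369319692254
tool d (first) [-0.003   0.0006 -0.1429] then turn 0.001
```

step_hand:
  increments:
    - [[0, 0, 0, 0, 0.3], [0, 0, 0, 0, 0.3], [0, 0, -0.4, 0, 0.3], [0, 0, -0.6, 0, 0.3], [0, 0, -0.7, 0, 0.3], [0, 0, -0.7, 0, 0.3], [0, 0, -0.6, 0, 0.3], [0, 0, 0, 0, 0.3]]

```text
clock: 19.15
position: [0.4343, 0.133, 0.2565]
ee_rot: [-3.032, -0.813, -0.009]
force: [0.6, 0.6, -4.1]
width: 0.642
gripper_force: 25.0
```

```bash
python3 go.py .6056 -.0476 .2 -12.2
```

```text
clock 19.15 grasp pt [0.4343 0.133  0.2095] psi -60.0 w 0.059 F 24.999604895710945
tool d (first) [0.0579 0.242  0.0096] then turn -0.834
```

Scaled: 0.036 m is 0.72, 0.026 m is 0.52, -0.15 rad / 3.1416 = -0.0477.

step_hand:
  increments:
    - [[0.12, 0.52, 0, 0, 0.3], [0.18, 0.72, 0, 0, 0.3], [0.18, 0.72, 0, 0, 0.3], [0.18, 0.72, 0, 0, 0.3], [0.18, 0.72, 0, 0, 0.3], [0.18, 0.72, 0, 0, 0.3], [0.14, 0.72, 0, 0, 0.3], [0, 0, 0, -0.0382, 0.3], [0, 0, 0, -0.0477, 0.3], [0, 0, 0, -0.0477, 0.3]]

```text
clock: 20.15
position: [0.6033, -0.0481, 0.2513]
ee_rot: [-2.793, -1.435, 0.004]
force: [-0.2, -0.0, -3.9]
width: 0.638
gripper_force: 25.0
```

step_hand:
  increments:
    - [[0, 0, 0, -0.0477, 0.3], [0, 0, 0, -0.0477, 0.3], [0, 0, 0, -0.0363, 0.3], [0, 0, 0, 0, 0.3], [0, 0, 0, 0, 0.3]]

```text
clock: 20.65
position: [0.6035, -0.0479, 0.2522]
ee_rot: [-2.448, -1.967, 0.001]
force: [0.2, 0.3, -4.4]
width: 0.632
gripper_force: 25.0
```

```bash
python3 go.py .6056 -.0476 .0621 -12.2
```

Run:
```python
from h import *
p=shot("wrist");cv2.imwrite("pics/w5.png",p["image"])
```

```text
clock 20.65 grasp pt [ 0.6035 -0.0479  0.2052] psi -12.4 w 0.0582 F 24.999223882332444
tool d (first) [0.0008 0.0022 0.1431] then turn -0.004
```

View pics/w5.png

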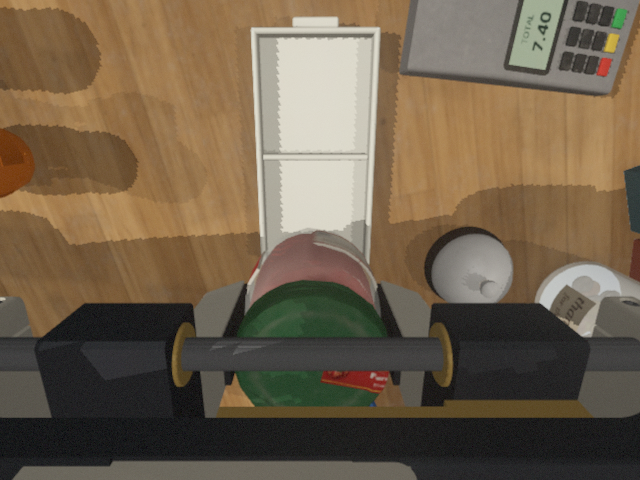

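Scaled: 0.03 m is 0.6, 0.025 m is 0.5.

step_hand:
  increments:
    - [[0.02, 0.04, 0.4, 0, 0.3], [0, 0, 0.6, 0, 0.3], [0, 0, 0.6, 0, 0.3], [0, 0, 0.5, 0, 0.3], [0, 0, 0.3, 0, 0.3], [0, 0, 0.2, 0, 0.3], [0, 0, 0.1, 0, 0.3], [0, 0, 0.06, 0, 0.3], [0, 0, 0, 0, 0.3]]
  force: 35

```text
clock: 21.6
position: [0.6066, -0.0474, 0.1157]
ee_rot: [2.445, 1.972, 0.001]
force: [0.6, -0.5, -4.2]
width: 0.634
gripper_force: 35.0
```

```bash
python3 go.py .6056 -.0476 .0621 -12.2
```

```text
clock 21.6 grasp pt [ 0.6066 -0.0474  0.0687] psi -12.2 w 0.0584 F 34.99909655191004
tool d (first) [-0.0004 -0.001   0.0066] then turn -0.0
```

Scaled: 0.002 m is 0.04, 0.001 m is 0.02.

step_hand:
  increments:
    - [[0, 0, 0.04, 0, 0.3], [0, 0, 0.02, 0, 0.3], [0, 0, 0.02, 0, 0.3], [0, 0, 0.02, 0, 0.3], [0, 0, 0, 0, 0.3]]

```text
clock: 22.1
position: [0.6062, -0.0474, 0.1102]
ee_rot: [-2.445, -1.973, 0.0]
force: [-0.1, 0.3, -4.0]
width: 0.635
gripper_force: 35.0
```

```bash
python3 go.py .6056 -.0476 .0621 -12.2
```

```text
clock 22.1 grasp pt [ 0.6062 -0.0474  0.0632] psi -12.2 w 0.0584 F 34.9990672711283
tool d (first) [-0.0004 -0.0005  0.0011] then turn -0.0
```

Scaled: 0.001 m is 0.02, 0.0005 m is 0.01.

step_hand:
  increments:
    - [[0, 0, 0.02, 0, 0.3], [0, 0, 0.02, 0, 0.3], [0, 0, 0.01, 0, 0.3], [0, 0, 0, 0, 0.3]]

```text
clock: 22.5
position: [0.6064, -0.0475, 0.1092]
ee_rot: [-2.445, -1.972, -0.002]
force: [-5.0, 0.4, 13.0]
width: 0.632
gripper_force: 35.0
```

```bash
python3 go.py .6056 -.0476 .0621 -12.2
```

```text
clock 22.5 grasp pt [ 0.6064 -0.0475  0.0622] psi -12.2 w 0.0581 F 35.00282124616206
tool d (first) [-0.0002 -0.0007  0.0001] then turn -0.0
```

Scaled: -0.04 m is -0.8, -0.03 m is -0.6.

step_hand:
  increments:
    - [[0, 0, -0.02, 0, 1], [0, 0, 0, 0, 1], [0, 0, 0, 0, 1], [0, 0, 0, 0, 1], [0, 0, -0.6, 0, 1], [0, 0, -0.8, 0, 1], [0, 0, -0.8, 0, 1], [0, 0, -0.8, 0, 1]]

```text
clock: 23.3
position: [0.606, -0.0475, 0.2602]
ee_rot: [2.445, 1.972, -0.001]
force: [0.7, -0.3, 0.3]
width: 1.002
gripper_force: 0.0
```

```bash
python3 go.py .3885 .2655 .21 0
```

```text
clock 23.3 grasp pt [ 0.606  -0.0475  0.2132] psi -12.2 w 0.0921 F 0.0
tool d (first) [ 0.2598 -0.2789  0.0031] then turn -0.213
```

step_hand:
  increments:
    - [[0.52, -0.56, 0, 0, 1], [0.52, -0.56, 0, 0, 1], [0.52, -0.56, 0, 0, 1], [0.52, -0.56, 0, 0, 1], [0.52, -0.56, 0, 0, 1], [0.52, -0.56, 0, 0, 1], [0.52, -0.56, 0, 0, 1], [0.52, -0.56, 0, 0, 1], [0.52, -0.56, 0, 0, 1], [0.52, -0.54, 0, 0, 1]]

```text
clock: 24.3
position: [0.3874, 0.2669, 0.2589]
ee_rot: [-2.445, -1.973, -0.001]
force: [0.2, 0.9, -0.4]
width: 1.001
gripper_force: 0.0
```

step_hand:
  increments:
    - [[0, 0, 0, -0.0318, 1], [0, 0, 0, -0.036, 1], [0, 0, 0, 0, 1]]

```text
clock: 24.6
position: [0.3884, 0.2659, 0.2587]
ee_rot: [-2.219, -2.224, -0.0]
force: [0.1, -0.1, 0.2]
width: 0.996
gripper_force: 0.0
```

```bash
python3 go.py .3885 .2655 .2 0
```

Run:
```python
from h import *
p=shot("wrist");cv2.imwrite("pics/w6.png",p["image"]);print(find(p,"honey_jar"))
M=np.linalg.inv(p["M"])
print(px(p,M@[.3864,.2644,.1,1]))
```

```text
clock 24.6 grasp pt [0.3884 0.2659 0.2117] psi 0.1 w 0.0917 F 0.0
tool d (first) [-0.0004  0.0001  0.0117] then turn 0.002
[(0.86, [0.384, 0.271, 0.098], [304, 232]), (0.75, [0.364, 0.37, 0.099], [272, 82]), (0.7, [0.327, 0.185, 0.077], [237, 323])]
[308, 241]
```

View pics/w6.png

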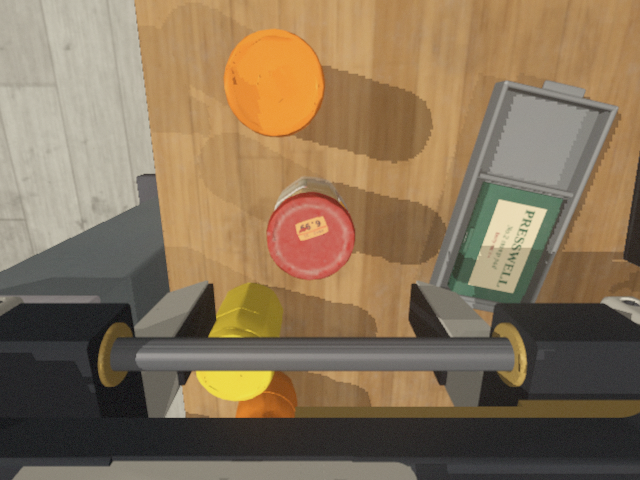

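Scaled: 0.035 m is 0.7, 0.001 m is 0.02.

step_hand:
  increments:
    - [[0.02, 0, 0.6, 0, 1], [0, 0, 0.7, 0, 1], [0, 0, 0.7, 0, 1], [0, 0, 0.66, 0, 1], [0, 0, 0.4, 0, 1], [0, 0, 0, 0, 0.3], [0, 0, 0, 0, 0.3], [0, 0, 0, 0, 0.3], [0, 0, 0, 0, 0.3], [0, 0, 0, 0, 0.3]]
  force: 35

```text
clock: 25.7
position: [0.3887, 0.2671, 0.1068]
ee_rot: [-2.222, -2.221, -0.002]
force: [-1.3, -0.6, 6.5]
width: 0.683
gripper_force: 35.0
```

```bash
python3 go.py .3885 .267 .2 0
```

```text
clock 25.7 grasp pt [0.3887 0.2671 0.0598] psi -0.0 w 0.0629 F 35.00125142221805
tool d (first) [ 1.000e-04 -1.000e-04 -1.402e-01] then turn -0.0
```

step_hand:
  increments:
    - [[0, 0, 0, 0, 0.3], [0, 0, 0, 0, 0.3], [0, 0, -0.4, 0, 0.3], [0, 0, -0.6, 0, 0.3], [0, 0, -0.7, 0, 0.3], [0, 0, -0.7, 0, 0.3], [0, 0, -0.6, 0, 0.3], [0, 0, 0, 0, 0.3]]

```text
clock: 26.5
position: [0.39, 0.2676, 0.2596]
ee_rot: [-2.222, -2.221, -0.011]
force: [0.7, 1.0, -4.1]
width: 0.68
gripper_force: 35.0
```

```bash
python3 go.py .6264 .0482 .2 -12.2
```

```text
clock 26.5 grasp pt [0.39   0.2676 0.2126] psi -0.0 w 0.0625 F 34.99922842020169
tool d (first) [-0.2194  0.2365  0.0125] then turn 0.212
```

Scaled: 0.027 m is 0.54, -0.022 m is -0.44.

step_hand:
  increments:
    - [[-0.3, 0.32, 0, 0, 0.3], [-0.44, 0.48, 0, 0, 0.3], [-0.5, 0.54, 0, 0, 0.3], [-0.5, 0.54, 0, 0, 0.3], [-0.5, 0.54, 0, 0, 0.3], [-0.5, 0.54, 0, 0, 0.3], [-0.5, 0.54, 0, 0, 0.3], [-0.5, 0.54, 0, 0, 0.3], [-0.4, 0.44, 0, 0, 0.3], [-0.25, 0.25, 0, 0, 0.3]]

```text
clock: 27.5
position: [0.6258, 0.0447, 0.2543]
ee_rot: [2.224, 2.218, -0.003]
force: [-1.0, -0.1, -3.8]
width: 0.681
gripper_force: 35.0
```

step_hand:
  increments:
    - [[0, 0, 0, 0.0318, 0.3], [0, 0, 0, 0.0357, 0.3], [0, 0, 0, 0, 0.3], [0, 0, 0, 0, 0.3]]

```text
clock: 27.9
position: [0.6244, 0.0478, 0.255]
ee_rot: [-2.44, -1.978, 0.002]
force: [-0.4, -0.2, -4.0]
width: 0.681
gripper_force: 35.0
```

```bash
python3 go.py .6264 .0482 .0648 -12.2
```

Run:
```python
from h import *
p=shot("wrist");cv2.imwrite("pics/w7.png",p["image"])
p=shot("side");cv2.imwrite("pics/s7.png",cv2.resize(p["image"][130:400,180:460],None,fx=2,fy=2,interpolation=cv2.INTER_CUBIC))
```

```text
clock 27.9 grasp pt [0.6244 0.0478 0.208 ] psi -11.9 w 0.0627 F 34.99939685454592
tool d (first) [0.0008 0.002  0.1432] then turn 0.005
```

View pics/s7.png

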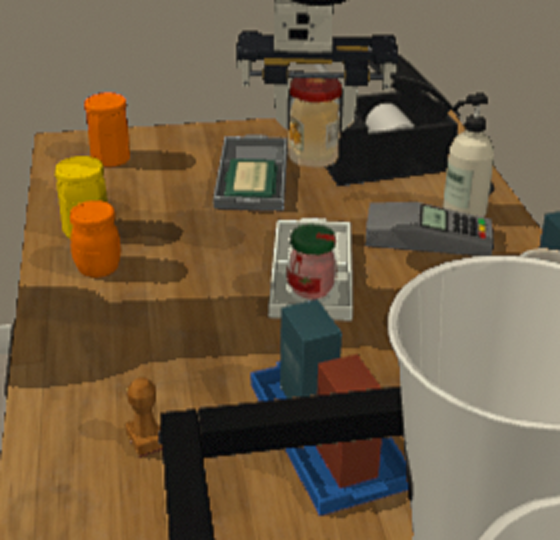

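Scaled: 0.03 m is 0.6, 0.025 m is 0.5.

step_hand:
  increments:
    - [[0.02, 0.04, 0.4, 0, 0.3], [0, 0, 0.6, 0, 0.3], [0, 0, 0.6, 0, 0.3], [0, 0, 0.5, 0, 0.3], [0, 0, 0.3, 0, 0.3], [0, 0, 0.2, 0, 0.3], [0, 0, 0.1, 0, 0.3], [0, 0, 0.06, 0, 0.3], [0, 0, 0.02, 0, 0.3], [0, 0, 0, 0, 0.3]]
  force: 35

```text
clock: 29.0
position: [0.6276, 0.0478, 0.1174]
ee_rot: [2.444, 1.974, 0.002]
force: [0.5, 0.0, -4.7]
width: 0.682
gripper_force: 35.0
```

```bash
python3 go.py .6264 .0482 .0648 -12.2
```

```text
clock 29.0 grasp pt [0.6276 0.0478 0.0704] psi -12.1 w 0.0627 F 34.99882199743297
tool d (first) [ 0.0002 -0.0013  0.0056] then turn 0.001
```

Scaled: 0.002 m is 0.04, 0.001 m is 0.02.

step_hand:
  increments:
    - [[0, 0, 0.04, 0, 0.3], [0, 0, 0.02, 0, 0.3], [0, 0, 0.02, 0, 0.3], [0, 0, 0.02, 0, 0.3], [0, 0, 0, 0, 0.3]]

```text
clock: 29.5
position: [0.6272, 0.0477, 0.112]
ee_rot: [-2.444, -1.974, -0.0]
force: [-0.5, -0.4, 0.6]
width: 0.68
gripper_force: 35.0
```

```bash
python3 go.py .6264 .0482 .0648 -12.2
```

```text
clock 29.5 grasp pt [0.6272 0.0477 0.065 ] psi -12.2 w 0.0626 F 34.99965132388752
tool d (first) [ 0.0003 -0.0009  0.0002] then turn 0.001
```

Scaled: -0.04 m is -0.8, -0.03 m is -0.6.

step_hand:
  increments:
    - [[0, 0, 0.01, 0, 0.3], [0, 0, 0, 0, 0.3], [0, 0, 0, 0, 0.9], [0, 0, 0, 0, 0.9], [0, 0, 0, 0, 0.9], [0, 0, 0, 0, 0.9], [0, 0, -0.6, 0, 0.9], [0, 0, -0.8, 0, 0.9], [0, 0, -0.8, 0, 1], [0, 0, -0.6, 0, 1]]

```text
clock: 30.5
position: [0.6277, 0.0475, 0.2538]
ee_rot: [2.443, 1.973, 0.003]
force: [0.9, 0.7, 0.1]
width: 0.985
gripper_force: 0.0
```

```bash
python3 go.py .389 -.276 .21 -20
```

```text
clock 30.5 grasp pt [0.6277 0.0475 0.2068] psi -12.2 w 0.0906 F 0.0
tool d (first) [-0.3666 -0.1651 -0.0038] then turn 0.137
```

Units first: shifts go in shares of 50 mm and turns go in shares of pi rad. So -0.037 m is -0.74, -0.034 m is -0.68.

step_hand:
  increments:
    - [[-0.74, -0.33, 0, 0, 1], [-0.74, -0.33, 0, 0, 1], [-0.74, -0.33, 0, 0, 1], [-0.74, -0.33, 0, 0, 1], [-0.74, -0.33, 0, 0, 1], [-0.74, -0.33, 0, 0, 1], [-0.74, -0.33, 0, 0, 1], [-0.74, -0.33, 0, 0, 1], [-0.74, -0.33, 0, 0, 1], [-0.68, -0.33, 0, 0, 1]]

```text
clock: 31.5
position: [0.3874, -0.2778, 0.2515]
ee_rot: [2.444, 1.973, 0.001]
force: [0.0, -0.5, -0.7]
width: 0.998
gripper_force: 0.0
```

step_hand:
  increments:
    - [[0, 0, 0, -0.0477, 1], [0, 0, 0, -0.0477, 1], [0, 0, 0, -0.0477, 1], [0, 0, 0, -0.0357, 1], [0, 0, 0, 0, 1]]

```text
clock: 32.0
position: [0.3885, -0.2765, 0.2513]
ee_rot: [1.799, 2.575, 0.0]
force: [0.5, -0.0, 0.6]
width: 1.003
gripper_force: 0.0
```

```bash
python3 go.py .389 -.276 .062 20
```

Run:
```python
from h import *
p=shot("wrist");cv2.imwrite("pics/w8.png",p["image"]);print(find(p,"stamp"))
M=np.linalg.inv(p["M"])
print(px(p,M@[.389,-.276,.082,1]),px(p,M@[.389,-.276,.018,1]))
```

```text
clock 32.0 grasp pt [ 0.3885 -0.2765  0.2043] psi 20.1 w 0.0923 F 0.0
tool d (first) [0.0003 0.0005 0.1423] then turn 0.002
[(0.65, [0.386, -0.266, 0.071], [312, 217]), (0.41, [0.58, -0.063, 0.018], [629, 49]), (0.15, [0.548, -0.237, 0.092], [535, 262])]
[311, 234] [311, 213]
```

View pics/w8.png

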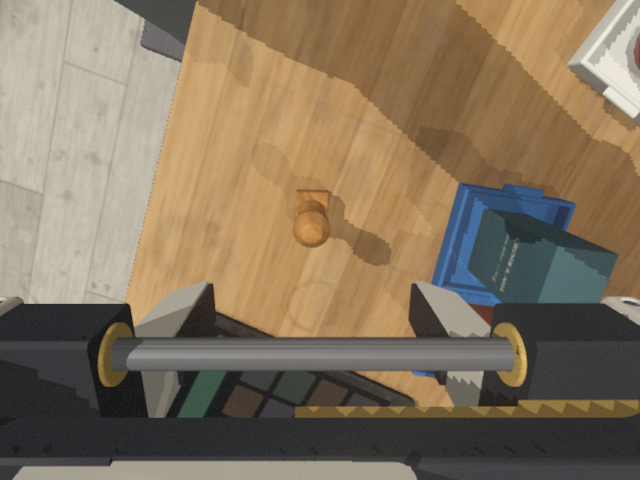

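Scaled: 0.035 m is 0.7, 0.002 m is 0.04.

step_hand:
  increments:
    - [[0.04, 0, 0.6, 0, 0.9], [0, 0, 0.7, 0, 0.8], [0, 0, 0.7, 0, 0.7], [0, 0, 0.6, 0, 0.6], [0, 0, 0.24, 0, 0.5], [0, 0, 0, 0, 0], [0, 0, 0, 0, 0], [0, 0, 0, 0, 0], [0, 0, 0, 0, 0], [0, 0, 0, 0, 0]]
  force: 15

```text
clock: 33.1
position: [0.3885, -0.2749, 0.1103]
ee_rot: [1.8, 2.572, 0.001]
force: [-1.6, -0.6, 7.0]
width: 0.289
gripper_force: 15.0
```

step_hand:
  increments:
    - [[0, 0, 0, 0, 0], [0, 0, 0, 0, 0], [0, 0, 0, 0, 0], [0, 0, 0, 0, 0]]

```text
clock: 33.5
position: [0.3885, -0.275, 0.1103]
ee_rot: [1.8, 2.572, 0.001]
force: [-1.5, 0.7, 8.3]
width: 0.294
gripper_force: 15.0
```

```bash
python3 go.py .389 -.276 .062 20
```

```text
clock 33.5 grasp pt [ 0.3885 -0.275   0.0633] psi 20.0 w 0.027 F 15.000496903667226
tool d (first) [-0.0012  0.0001  0.0013] then turn 0.0
```

Scaled: -0.035 m is -0.7, -0.03 m is -0.6.

step_hand:
  increments:
    - [[0, 0, -0.4, 0, 0], [0, 0, -0.6, 0, 0], [0, 0, -0.7, 0, 0], [0, 0, -0.7, 0, 0], [0, 0, -0.6, 0, 0], [0, 0, 0, 0, 0]]

```text
clock: 34.1
position: [0.3894, -0.2755, 0.2631]
ee_rot: [1.797, 2.568, 0.003]
force: [0.7, -0.2, -0.4]
width: 0.285
gripper_force: 15.0
```

```bash
python3 go.py .5873 .3275 .213 -11
```

```text
clock 34.1 grasp pt [ 0.3894 -0.2755  0.2161] psi 20.0 w 0.0262 F 15.000025454792194
tool d (first) [0.4987 0.3925 0.003 ] then turn 0.542
```

Scaled: 0.034 m is 0.68, 0.03 m is 0.6.

step_hand:
  increments:
    - [[0.4, 0.32, 0, 0, 0], [0.6, 0.48, 0, 0, 0], [0.68, 0.54, 0, 0, 0], [0.68, 0.54, 0, 0, 0], [0.68, 0.54, 0, 0, 0], [0.68, 0.54, 0, 0, 0], [0.68, 0.54, 0, 0, 0], [0.68, 0.54, 0, 0, 0], [0.68, 0.54, 0, 0, 0], [0.68, 0.54, 0, 0, 0]]

```text
clock: 35.1
position: [0.5179, 0.1176, 0.2587]
ee_rot: [-1.801, -2.574, 0.0]
force: [0.1, -1.0, 0.2]
width: 0.289
gripper_force: 15.0
```

step_hand:
  increments:
    - [[0.68, 0.54, 0, 0, 0], [0.68, 0.54, 0, 0, 0], [0.68, 0.54, 0, 0, 0], [0.68, 0.54, 0, 0, 0], [0.5, 0.4, 0, 0, 0], [0.314, 0.17, 0, 0, 0], [0, 0, 0, 0.0477, 0], [0, 0, 0, 0.0477, 0], [0, 0, 0, 0.0477, 0], [0, 0, 0, 0.0293, 0]]

```text
clock: 36.1
position: [0.5853, 0.3286, 0.2583]
ee_rot: [-2.43, -1.991, 0.002]
force: [-0.1, -0.1, -1.5]
width: 0.287
gripper_force: 15.0
```

step_hand:
  increments:
    - [[0, 0, 0, 0, 0], [0, 0, 0, 0, 0]]

```text
clock: 36.3
position: [0.5854, 0.3286, 0.2587]
ee_rot: [-2.421, -2.002, 0.001]
force: [-0.4, 0.0, -0.6]
width: 0.289
gripper_force: 15.0
```

```bash
python3 go.py .5873 .3275 .0683 -11;python3 - <<'E'
from h import *
p=shot("wrist");cv2.imwrite("pics/w9.png",p["image"])
E
```

```text
clock 36.3 grasp pt [0.5854 0.3286 0.2117] psi -10.8 w 0.0266 F 15.000158103648573
tool d (first) [-0.0006  0.0022  0.1434] then turn 0.003
```

View pics/w9.png

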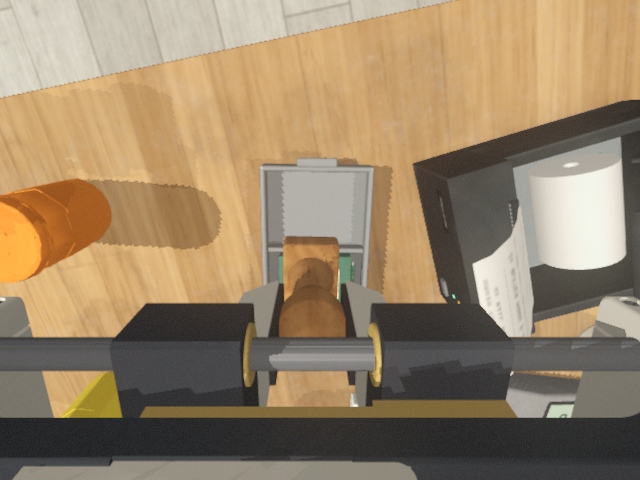

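Run:
```python
from h import *
p=shot("wrist");M=np.linalg.inv(p["M"])
print(px(p,M@[.5873,.3275,.005,1]))
for z in(.06,.1): print(z,ray(p,415,165,z),ray(p,440,300,z))
```

```text
[313, 209]
0.06 [0.6736 0.3607 0.06  ] [0.6827 0.2408 0.06  ]
0.1 [0.6637 0.3673 0.1   ] [0.6716 0.2638 0.1   ]
```

The printer could sit under the gripper body, so I'll turn 90° before lowering.

Scaled: 0.002 m is 0.04, -0.15 rad / 3.1416 = -0.0477.

step_hand:
  increments:
    - [[0, 0.04, 0, -0.0477, 0], [0, 0, 0, -0.0477, 0], [0, 0, 0, -0.0477, 0], [0, 0, 0, -0.0477, 0], [0, 0, 0, -0.0477, 0], [0, 0, 0, -0.0477, 0], [0, 0, 0, -0.0477, 0], [0, 0, 0, -0.0477, 0], [0, 0, 0, -0.0477, 0], [0, 0, 0, -0.0477, 0]]

```text
clock: 37.4
position: [0.5877, 0.328, 0.2593]
ee_rot: [0.4, 3.116, 0.0]
force: [-0.3, 0.7, -0.8]
width: 0.289
gripper_force: 15.0
```

step_hand:
  increments:
    - [[0, 0, 0, -0.0223, 0], [0, 0, 0.6, 0, 0], [0, 0, 0.6, 0, 0], [0, 0, 0.6, 0, 0], [0, 0, 0, 0, 0]]

```text
clock: 37.9
position: [0.5856, 0.3268, 0.1651]
ee_rot: [-0.3, -3.121, 0.007]
force: [-0.4, -0.1, -1.1]
width: 0.286
gripper_force: 15.0
```

```bash
python3 go.py .5868 .3283 .0683 79
```

```text
clock 37.9 grasp pt [0.5856 0.3268 0.1181] psi 79.0 w 0.0263 F 14.999957677500788
tool d (first) [-0.0012  0.002   0.0498] then turn 0.0
```

Scaled: 0.02 m is 0.4, 0.015 m is 0.3.

step_hand:
  increments:
    - [[-0.02, 0.02, 0.4, 0, 0], [0, 0, 0.3, 0, 0], [0, 0, 0.1, 0, 0], [0, 0, 0.06, 0, 0], [0, 0, 0.04, 0, 0], [0, 0, 0.02, 0, 0], [0, 0, 0, 0, 0]]

```text
clock: 38.6
position: [0.589, 0.3292, 0.1237]
ee_rot: [0.302, 3.126, 0.001]
force: [0.2, 0.2, -0.4]
width: 0.285
gripper_force: 15.0
```

```bash
python3 go.py .5868 .3283 .0683 79
```

```text
clock 38.6 grasp pt [0.589  0.3292 0.0767] psi 79.0 w 0.0262 F 14.999953395745251
tool d (first) [ 0.002  -0.0013  0.0084] then turn -0.001
```

Scaled: 0.002 m is 0.04, 0.001 m is 0.02.

step_hand:
  increments:
    - [[0, 0, 0.04, 0, 0], [0, 0, 0.02, 0, 0], [0, 0, 0.02, 0, 0], [0, 0, 0.02, 0, 0], [0, 0, 0, 0, 0]]

```text
clock: 39.1
position: [0.5888, 0.329, 0.1181]
ee_rot: [-0.302, -3.127, 0.0]
force: [-0.1, 0.3, 0.0]
width: 0.289
gripper_force: 15.0
```

```bash
python3 go.py .5868 .3283 .0683 79
```

```text
clock 39.1 grasp pt [0.5888 0.329  0.0711] psi 78.9 w 0.0266 F 14.99996181082679
tool d (first) [ 0.0018 -0.001   0.0028] then turn -0.001
```

Scaled: 0.001 m is 0.02, 0.0005 m is 0.01.

step_hand:
  increments:
    - [[0, 0, 0.02, 0, 0], [0, 0, 0.02, 0, 0], [0, 0, 0.01, 0, 0], [0, 0, 0, 0, 0], [0, 0, 0, 0, 0]]

```text
clock: 39.6
position: [0.5888, 0.329, 0.1157]
ee_rot: [-0.302, -3.127, -0.0]
force: [-0.2, -0.8, -0.7]
width: 0.287
gripper_force: 15.0
```

```bash
python3 go.py .5868 .3283 .0683 79
```

```text
clock 39.6 grasp pt [0.5888 0.329  0.0687] psi 78.9 w 0.0264 F 14.999950654164422
tool d (first) [ 0.0018 -0.0011  0.0004] then turn -0.001
```

Scaled: 0.0005 m is 0.01.

step_hand:
  increments:
    - [[0, 0, 0.01, 0, 0], [0, 0, 0.01, 0, 0], [0, 0, 0, 0, 0]]

```text
clock: 39.9
position: [0.5892, 0.329, 0.1155]
ee_rot: [0.303, 3.126, 0.001]
force: [-1.1, -1.2, 5.9]
width: 0.287
gripper_force: 15.0
```

```bash
python3 go.py .5868 .3283 .0683 79
```

```text
clock 39.9 grasp pt [0.5892 0.329  0.0685] psi 78.9 w 0.0264 F 15.000343807332683
tool d (first) [ 0.0022 -0.0012  0.0002] then turn -0.001
```

Contact. Release, retreat, and check.

Scaled: -0.04 m is -0.8, -0.035 m is -0.7.

step_hand:
  increments:
    - [[0, 0, 0, 0, 0.6], [0, 0, 0, 0, 0.6], [0, 0, 0, 0, 0.6], [0, 0, 0, 0, 0.6], [0, 0, -0.6, 0, 0.6], [0, 0, -0.8, 0, 0.6], [0, 0, -0.8, 0, 0.6], [-0.7, 0, -0.6, 0, 0.6], [0.8, 0, 0, 0, 0.6], [0.8, 0, 0, 0, 0.6]]

```text
clock: 40.9
position: [0.5464, 0.3372, 0.2559]
ee_rot: [0.308, 3.123, 0.003]
force: [-1.5, 1.4, -0.6]
width: 0.602
gripper_force: 0.0
```

step_hand:
  increments:
    - [[0.8, 0, 0, 0, 0.6], [0.8, 0, 0, 0, 0.6], [0.8, 0, 0, 0, 0.6], [0.8, 0, 0, 0, 0.6], [0, 0, 0, 0, 0.6], [0, 0, 0, 0, 0.6]]

```text
clock: 41.5
position: [0.3871, 0.3687, 0.2551]
ee_rot: [0.299, 3.127, 0.001]
force: [0.2, 0.4, 0.1]
width: 0.6
gripper_force: 0.0
```

```bash
python3 go.py .5868 .3283 .0683 79
```

Run:
```python
from h import *
a=shot("top");b=shot("side")
a=cv2.resize(a["image"][140:380,160:520],(800,533));cv2.imwrite("pics/f_top.png",a)
cv2.imwrite("pics/f_side.png",cv2.resize(b["image"][130:400,180:460],None,fx=2,fy=2))
```

```text
clock 41.5 grasp pt [0.3871 0.3687 0.2081] psi 79.1 w 0.0552 F 0.0
tool d (first) [-0.2037 -0.0019  0.1398] then turn 0.001
```

View pics/f_top.png

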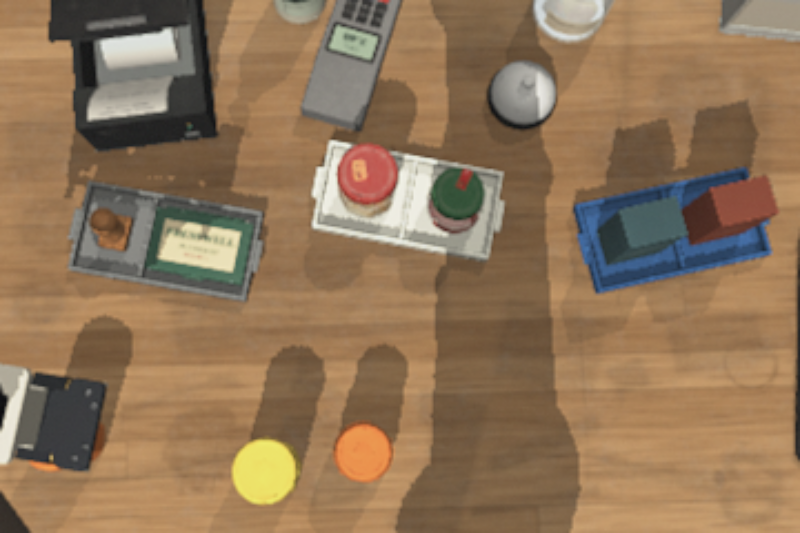

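View pics/f_side.png

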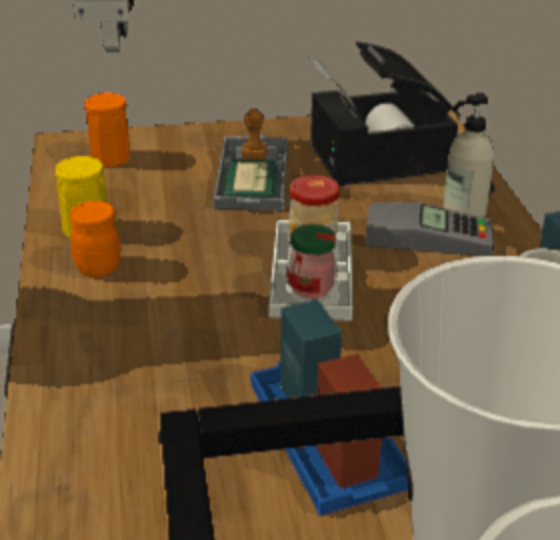

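Both views show all five upright in their bays: stamp (110,228), honey (365,180), jam (457,198), blue carton (643,228) and red carton (730,210) in the top crop. The bell and terminal have not moved.

```bash
python3 -c "from cell import workorder;print(workorder.sign_off())"
```

```text
the job is handed in; nothing more can be done
None
```

The job is handed in at about 42 s: both cartons, both jars and the stamp stand upright in their tray bays, and the bell and card terminal were left where they were.

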